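Uncap the spent water filter, thread hand unknown

TASK

One of the two water filters on the worktop is spent: the one whose indicator button has popped up. Take the cap off that filter - nobody remembers whether its quarter-turn thread is left- or right-handed, so try it one way and, if it meets a stop, the other, turn it about a quarter turn and lift it straight out - and finish still holding the cap in the gripper, upright and still, right above its own canister with the whole stem well clear of the mouth. Leave the other filter closed, with its cap unturned, and do not shift the things standing around.

Things in the scene. Friction and masses are not known exactly. Their poses are not given: they have to be found in the camera images.
- filter_a: one steel water-filter canister fixed upright on the worktop; origin at the centre of its foot, z up. Foot 100 mm across, barrel 76 mm. On its local +x side a white valve block (50 x 32 mm, 95 mm high) stands 50 to 100 mm from the axis and carries an indicator button 85 mm from the axis. Pipe stubs 55 mm up reach 58 mm out along local +y and -y
- filter_b: the other, identical, steel water-filter canister fixed upright on the worktop; origin at the centre of its foot, z up. Foot 100 mm across, barrel 76 mm. On its local +x side a white valve block (50 x 32 mm, 95 mm high) stands 50 to 100 mm from the axis and carries an indicator button 85 mm from the axis. Pipe stubs 55 mm up reach 58 mm out along local +y and -y
- cap_a: grey cap locked in the mouth of filter_a; 105 to 210 g. Origin on the axis at the underside of its 70 mm wide, 9 mm thick flange, which sits on the mouth; z up. Below, a stem with a 40 mm cross key reaches 26 mm down. Turned under 60 degrees from the start it is locked down (2 mm play); from 70 to 110 degrees it lifts straight out; further on it locks again. It does not rise by itself
- cap_b: grey cap locked in the mouth of filter_b; 105 to 210 g. Origin on the axis at the underside of its 70 mm wide, 9 mm thick flange, which sits on the mouth; z up. Below, a stem with a 40 mm cross key reaches 26 mm down. Turned under 60 degrees from the start it is locked down (2 mm play); from 70 to 110 degrees it lifts straight out; further on it locks again. It does not rise by itself
- grip_a (a point): top centre of the bar grip of cap_a, 42 mm above the cap's origin. The bar is 60 mm long along the cap's x, 14 mm thick along y, and stands 33 mm above the flange. At the start it lies along the canister's x within 3 degrees
- grip_b (a point): top centre of the bar grip of cap_b, 42 mm above the cap's origin. The bar is 60 mm long along the cap's x, 14 mm thick along y, and stands 33 mm above the flange. At the start it lies along the canister's x within 3 degrees
- mouth_a (a point): centre of the mouth of filter_a, 100 mm above the worktop, under the cap. Its thread is right- or left-handed, differing from run to run and filter to filter, with no outward sign: one way the cap meets a hard stop within about 10 degrees, the other way it turns freely
- mouth_b (a point): centre of the mouth of filter_b, 100 mm above the worktop, under the cap. Its thread is right- or left-handed, differing from run to run and filter to filter, with no outward sign: one way the cap meets a hard stop within about 10 degrees, the other way it turns freely
- indicator_up: the popped-up change-indicator button: dark steel pin with an 18 mm head, standing 32 mm above the valve block of the spent filter (filter_a or filter_b), 85 mm from that filter's axis; fixed; origin at its foot, 95 mm above the worktop
- indicator_down: the pushed-in indicator button of the filter that is still good: same 18 mm head but only 6 mm above the valve block; fixed; origin at its foot
- mug: bystander: white mug 72 mm wide, 85 mm high, handle at +y, origin under its centre
- soap_pump: bystander: dark green soap bottle 64 mm wide, about 150 mm high, origin under its centre
- soap_dish: bystander: black dish 110 x 75 mm with a pale soap bar, 38 mm high, origin under its centre
- bowl: bystander: white bowl 130 mm wide, 55 mm high, origin under its centre
- jar: bystander: glass jar with steel lid 72 mm wide, 100 mm high, origin under its centre
- spoon: bystander: wooden-handled spoon lying on the worktop along its own x axis
- tumbler: bystander: clear tumbler 68 mm wide, 90 mm high, origin under its centre

How it is judged:
By the outcome, as a careful person would: the job done as asked, in the order asked, and still so for the second after the job is handed in, while the arm keeps its last pose, push and grip.
It also fails if it takes over 58 s, if anything falls off the work surface, if the arm or the gripper's body presses on something with over 40 N, if the wrist force passes 120 N, or if a joint passes its speed limit or range.

ROBOT

A 6-joint arm with a two-finger parallel gripper is mounted at the origin on the work surface. World frame = base frame: x ahead of the robot, y to its left, z up, the work surface at z = 0. Lengths are in m, angles in degrees, forces in N, time in s.
With the tool pointing down it reaches from about 0.35 to 0.875 m from the base axis. Payload 4.2 kg.
Tool frame: the origin (TCP) lies midway between the tips of the shut fingers; the grasp point (between the pads) lies 19 mm behind it; z points along the fingers, y is the direction in which the jaws open and shut (so a half turn about z gives the same grasp; the last joint's range is limited). The gripper opens to 87 mm and grips with 3 to 60 N. Pads are 19 mm wide; open, the fingers measure 117 mm over their backs; the gripper's body (75 mm by 190 mm) begins 51 mm behind the grasp point.
Start: joints at [-61.215, 22.042, 0.453, 0, -68.411, -14.817], TCP at [0.151, -0.606, 0.223] pointing down, gripper open.
Joint ranges: [-179.83, 179.83], [-69.29, 118.12], [-61.27, 80.66], [-181.25, 117.63], [-171.15, -9.14], [-177.46, 177.46]. Speed limits (degrees/s): [159.86, 159.86, 180, 180, 180, 180].

INTERFACE

Orientations are given as a 3x3 rotation matrix whose columns are the frame's x, y, z axes.
In Python, from station import sense, capture, finish_job gives the robot as it stands. The module is installed in compiled form; this text tells all that it offers.
- The arm moves only by the shell command python3 -m jog 'ROWS' [OPENING]. ROWS is JSON, a list of rows, each a list of 6 numbers: the shift along the tool's x, y, z in cm, then the turn, a rotation vector about the tool's x, y, z in degrees. In form: [[dx, dy, dz, wx, wy, wz], ...]. A call has exactly 5 rows; each row shifts and turns the commanded pose from where the row before left it, along the tool's axes as they then stand; what a row does not reach is not made up. A row lasts 1/12 s, in which the tool goes at most 41.7 mm and 7.16 degrees, less where a joint would pass 70% of its speed; a pose out of reach is approached as far as the arm can. A call is refused whole if a number of a shift passes 4.17 or a number of a turn 7.16, either way. A call with a gripper value outside its range is refused whole. OPENING is the finger opening in cm, from 0 to 8.7, set as the call begins (- or left out, the last holds). The fingers move at their own pace and stop on an object; the grip force is fixed at half the most. Time passes only in rows, so rows that do not move let the fingers close, or fill a call up. It gives the time, the measured TCP pose, the force and the opening at its end, in the units of the state.
- sense(): the state, without advancing time (a new reading comes with each control period).
- capture(name): name is "scene" or "top"; returns a dict with "frame" (480x640x3 uint8, red, green, blue), "fx", "fy", "cx", "cy" (pixels), "world_to_cam" (4x4, takes a point from world to camera coordinates). Camera axes: x right, y up, looking along -z (the intrinsics and any distortion apply to the point x, -y, -z); pixel columns grow to the right and rows downward; lengths in m; the calibration is good to about 2 mm. A picture is of the moment at which its call begins. There is no depth.
- finish_job(): hands the job in, once; it reports no verdict.
The state is a dict: "time_s": time; "joints": joint angles; "joint_velocities": joint speeds; "effort": joint torques, N m; "tcp_pos": TCP position; "ee_rot": TCP orientation; "wrist_force": force on the tool from outside, world axes, zero at the start; "moment": the same for the moment, N m; "gripper_width": opening from 0.0 (shut) to 1.0 (fully open).
Only numpy, scipy, OpenCV 4.12 (cv2) and the standard library are available. Lean on these libraries where they do the work, as an engineer would, in place of code of your own. Each camera call takes 0.05 s, during which the arm holds its last target.

## Working session

There is one attempt and no reset: what is moved stays moved. The work goes in short steps, Python scripts to look and compute and a shell command to move; the robot and the scene stay as the last step left them, time stands still between calls to the robot, and variables do not carry over. Pictures are saved under pics/ and viewed, and the job is handed in when it is done.

```bash
mkdir -p pics; python3 - <<'E'
from station import sense,capture
import cv2,numpy as np
s=sense();print(s)
for n in("scene","top"):
    c=capture(n);cv2.imwrite(f"pics/{n}0.png",c["frame"][:,:,::-1]);np.save(f"pics/{n}0.npy",c,allow_pickle=True)
    print(n,c["fx"],c["fy"],c["cx"],c["cy"],[k for k in c]);print(np.round(c["world_to_cam"],4).tolist())
E
```

```text
{'time_s': 0.0, 'joints': array([-6.12138500e+01,  2.20911516e+01,  3.82161267e-01, -2.99604983e-02,
       -6.84122409e+01, -1.48164045e+01]), 'joint_velocities': array([ 0.00482486, -0.01203248, -0.11577616,  0.09664112, -0.00547592,
       -0.00501868]), 'effort': array([-7.49036117e-04, -3.90665352e+01,  1.87402761e+01,  4.21992078e+00,
        1.08296119e-02, -2.24172213e-04]), 'tcp_pos': array([ 0.15076217, -0.60593368,  0.22146925]), 'ee_rot': array([[-9.70469865e-01, -2.41221659e-01, -5.92720535e-04],
       [-2.41222377e-01,  9.70467621e-01,  2.08850780e-03],
       [ 7.14227699e-05,  2.16981134e-03, -9.99997643e-01]]), 'wrist_force': array([ 0.93086211, -0.77488974,  0.27638915]), 'moment': array([-0.00534018,  0.04908056,  0.03209582]), 'gripper_width': 0.9988008680967659}
scene 536.2250560368792 536.2250560368792 320.6441272470939 239.33125129506507 ['frame', 'fx', 'fy', 'cx', 'cy', 'world_to_cam']
[[0.746, 0.6656, 0.0188, -0.4534], [-0.404, 0.43, 0.8074, 0.1473], [0.5293, -0.61, 0.5897, -1.5061], [0.0, 0.0, 0.0, 1.0]]
top 604.7499996646623 604.7499996646623 318.2158798359955 243.95613019249004 ['frame', 'fx', 'fy', 'cx', 'cy', 'world_to_cam']
[[-0.0233, -0.9996, -0.0167, 0.0511], [0.9969, -0.0245, 0.0751, -0.6232], [-0.0755, -0.0149, 0.997, -1.6459], [0.0, 0.0, 0.0, 1.0]]
```

View pics/scene0.png

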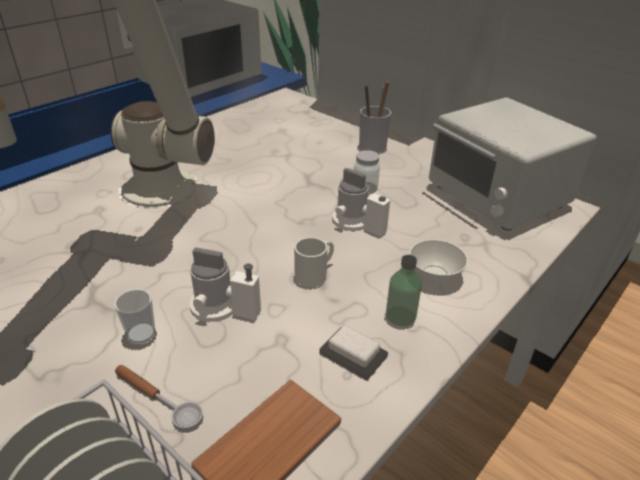

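View pics/top0.png

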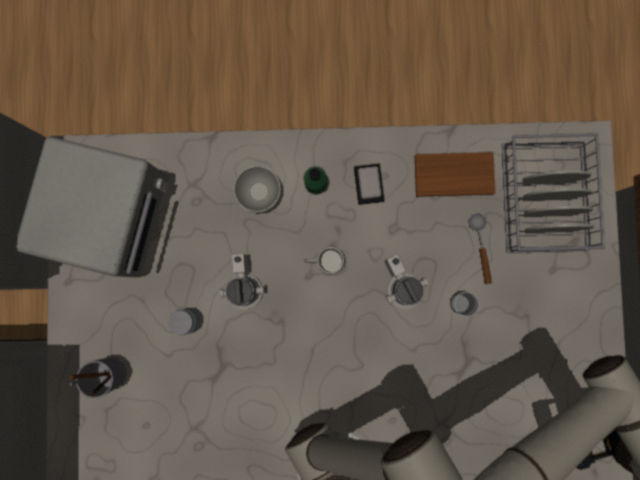

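The scene view shows the near filter (about 210,280) with a raised dark button at (248,270). The far filter (352,200) has only a low one at (382,199). In the top view the near one is at about (407,290). I'll zoom in to confirm and measure.

```bash
cat > h.py <<'E'
import numpy as np,cv2
def ray(c,u,v):
    M=np.array(c["world_to_cam"]);R=M[:3,:3];o=-R.T@M[:3,3]
    d=R.T@np.array([(u-c["cx"])/c["fx"],-(v-c["cy"])/c["fy"],-1]);return o,d
def onz(c,u,v,z):
    o,d=ray(c,u,v);return o+d*(z-o[2])/d[2]
def proj(c,p):
    q=np.array(c["world_to_cam"])@np.append(p,1);return np.array([c["cx"]+c["fx"]*q[0]/-q[2],c["cy"]-c["fy"]*q[1]/-q[2]])
def load(n): return np.load(f"pics/{n}.npy",allow_pickle=True).item()
E
python3 - <<'E'
from h import *
t=load("top0")["frame"][:,:,::-1];s=load("scene0")["frame"][:,:,::-1]
f=lambda i,x,y,w=60:cv2.resize(i[y:y+w,x:x+w],(380,380),interpolation=cv2.INTER_CUBIC)
a=np.vstack([np.hstack([f(t,377,245),f(s,180,235,90)]),np.hstack([f(t,212,245),f(s,315,160,90)])])
a=cv2.convertScaleAbs(a,alpha=1.6)
cv2.imwrite("pics/z0.png",cv2.resize(a,(600,600)))
E
```

```text
(no output)
```

View pics/z0.png

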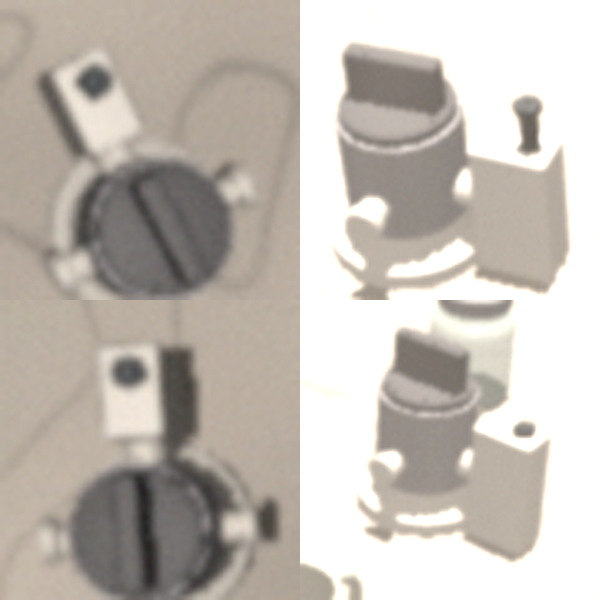

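The zooms confirm it: the spent filter is the near one, with its raised pin at top-view (396,261). The other filter's button is flush. Next I'll measure the flange disc, block and button.

```bash
python3 - <<'E'
from h import *
c=load("top0");s=load("scene0")
g=cv2.cvtColor(c["frame"],cv2.COLOR_RGB2GRAY)
K=5;x0,y0=370,240
z=cv2.resize(g[y0:y0+75,x0:x0+75],None,fx=K,fy=K,interpolation=cv2.INTER_CUBIC)
P=lambda u,v:((u+.5)/K-.5+x0,(v+.5)/K-.5+y0)
for th in(75,85,95,105):
    m=cv2.morphologyEx((z<th).astype(np.uint8),cv2.MORPH_OPEN,np.ones((25,25)))
    n,l,st,ce=cv2.connectedComponentsWithStats(m)
    for i in range(1,n):
        if st[i,4]>300:
            cn=cv2.findContours((l==i).astype(np.uint8),0,1)[0][0];(a,b),r=cv2.minEnclosingCircle(cn);e=cv2.fitEllipse(cn)
            u,v=P(*e[0]);print("dark",th,st[i],np.round((u,v),1),np.round(e[1],0)/K,"z.109",np.round(onz(c,u,v,.109),4),"z.127",np.round(onz(c,u,v,.127),4))
for th in(140,150,160):
    m=cv2.morphologyEx((z>th).astype(np.uint8),cv2.MORPH_OPEN,np.ones((9,9)))
    n,l,st,ce=cv2.connectedComponentsWithStats(m)
    for i in range(1,n):
        if st[i,4]>1500:
            cn=cv2.findContours((l==i).astype(np.uint8),0,1)[0][0];rr=cv2.minAreaRect(cn)
            u,v=P(*rr[0]);print("white",th,st[i],np.round((u,v),1),np.round(rr[1])/K,rr[2],"z.095",np.round(onz(c,u,v,.095),4))
sg=cv2.cvtColor(s["frame"],cv2.COLOR_RGB2GRAY)
cv2.imwrite("pics/z1.png",cv2.convertScaleAbs(cv2.resize(np.hstack([g[245:320,372:447],sg[235:310,180:255]]),None,fx=5,fy=5,interpolation=cv2.INTER_CUBIC),alpha=1.7))
E
```

```text
dark 75 [  111   188   152   132 14274] [408.5 290. ] [25.6 29.2] z.109 [ 0.4919 -0.1969  0.109 ] z.127 [ 0.492  -0.1945  0.127 ]
dark 85 [  108   186   158   136 17514] [407.3 290.3] [27.8 31.8] z.109 [ 0.4913 -0.1937  0.109 ] z.127 [ 0.4914 -0.1913  0.127 ]
dark 95 [  107   184   161   141 18608] [407.4 290.3] [28.8 32.6] z.109 [ 0.4912 -0.1939  0.109 ] z.127 [ 0.4913 -0.1916  0.127 ]
dark 105 [  105   182   168   145 20211] [407.8 290.3] [30.2 34.4] z.109 [ 0.4912 -0.1951  0.109 ] z.127 [ 0.4913 -0.1927  0.127 ]
dark 105 [ 56 252  29  27 780] [383.6 292.6] [6.  6.6] z.109 [ 0.4869 -0.1321  0.109 ] z.127 [ 0.487  -0.1305  0.127 ]
white 140 [ 113  126   53   42 1505] [397.5 268. ] [8.8 9.2] 65.55604553222656 z.095 [ 0.5503 -0.1718  0.095 ]
```

View pics/z1.png

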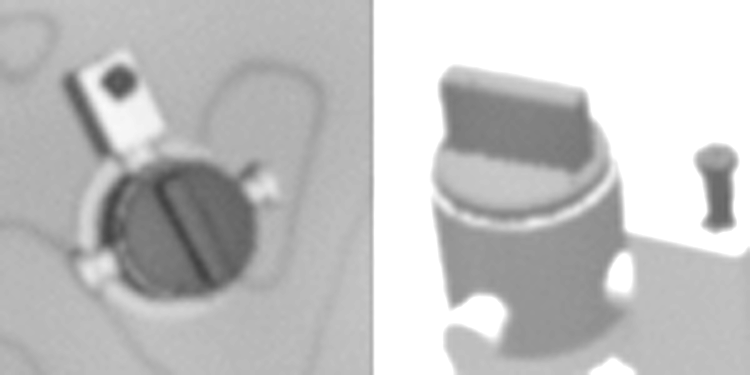

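Right-hand panel: the bar top runs (450,73)–(583,98) and the button head is at (716,156). Left-hand panel: the disc centre is (187,228), the bar top centre about (197,231), and the button (119,81). Now I'll intersect rays across the two views.

```bash
python3 - <<'E'
from h import *
c=load("top0");s=load("scene0")
T=lambda x,y:(372+(x+.5)/5-.5,245+(y+.5)/5-.5)
S=lambda x,y:(180+(x-375+.5)/5-.5,235+(y+.5)/5-.5)
r=lambda a:np.round(a,4)
def tri(a,b):
    o,d=ray(c,*a);p,e=ray(s,*b);t=np.linalg.lstsq(np.c_[d,-e],p-o,rcond=None)[0];A=o+d*t[0];B=p+e*t[1];return r((A+B)/2),r(np.linalg.norm(A-B))
print("flange",r(onz(c,*T(187,228.5),.109)))
print("bar top",r(onz(c,*T(197,231),.142)), "scene",r(onz(s,*S(517,86),.142)),tri(T(197,231),S(517,86)))
b=onz(c,*T(119,81),.127);print("button",r(b),r(onz(s,*S(716,156),.127)),tri(T(119,81),S(716,156)))
print("block",r(onz(c,*T(122.5,102),.095)))
l=onz(s,*S(450,73),.142);q=onz(s,*S(583,98),.142);print("bar ends",r(l),r(q),np.linalg.norm(l-q),np.degrees(np.arctan2(*(q-l)[1::-1])))
f=onz(c,*T(187,228.5),.109);
print("fil x dir",np.degrees(np.arctan2(*(b-f)[1::-1])),np.linalg.norm((b-f)[:2]))
# dark strip (bar left side, base to top) dir
d=onz(c,*T(210,280),.125)-onz(c,*T(162,185),.125);print("bar dir top",np.degrees(np.arctan2(d[1],d[0])))
E
```

```text
flange [ 0.4912 -0.1981  0.109 ]
bar top [ 0.49   -0.1988  0.142 ] scene [ 0.4925 -0.2026  0.142 ] (array([ 0.4896, -0.1997,  0.1388]), np.float64(0.0014))
button [ 0.568  -0.1634  0.127 ] [ 0.5662 -0.1672  0.127 ] (array([ 0.5667, -0.165 ,  0.126 ]), np.float64(0.004))
block [ 0.5583 -0.1684  0.095 ]
bar ends [ 0.4671 -0.2151  0.142 ] [ 0.517  -0.1901  0.142 ] 0.05581031519103961 26.586706317892585
fil x dir 24.368761395059 0.08421938163795187
bar dir top -155.02792351369433
```

```bash
R='[[-2.14,1.56,0,0,0,0],[-2.14,1.56,0,0,0,0],[-2.14,1.56,0,0,0,0],[-2.14,1.56,0,0,0,0],[-2.14,1.56,0,0,0,0]]' >/dev/null; python3 -m jog '[[-1.5,1.1,0,0,0,0],[-2.14,1.56,0,0,0,0],[-2.14,1.56,0,0,0,0],[-2.14,1.56,0,0,0,0],[-2.14,1.56,0,0,0,0]]'
```

```text
time_s: 0.52
tcp_pos: [0.2312, -0.5097, 0.2219]
ee_rot: [[-0.971, -0.241, -0.001], [-0.241, 0.971, 0.001], [0.0, 0.001, -1.0]]
wrist_force: [0.6, -1.0, -0.7]
gripper_width: 1.003
```

```bash
python3 -m jog '[[-2.2,1.6,0,0,0,0],[-2.2,1.6,0,0,0,0],[-2.2,1.6,0,0,0,0],[-2.2,1.6,0,0,0,0],[-2.2,1.6,0,0,0,0]]'; python3 -m jog '[[-2.2,1.6,0,0,0,0],[-2.2,1.6,0,0,0,0],[-2.2,1.6,0,0,0,0],[-2.2,1.6,0,0,0,0],[-2.2,1.6,0,0,0,0]]'; python3 -m jog '[[-2.2,1.6,0,0,0,0],[-2.2,1.6,0,0,0,0],[-2.2,1.6,0,0,0,0],[-2.2,1.6,0,0,0,0],[-1.9,1.5,0,0,0,0]]';  python3 -m jog '[[0,0,0,0,0,-5.5],[0,0,0,0,0,-5.5],[0,0,0,0,0,0],[0,0,0,0,0,0],[0,0,0,0,0,0]]'
```

```text
time_s: 0.93
tcp_pos: [0.3187, -0.4054, 0.2222]
ee_rot: [[-0.97, -0.241, -0.001], [-0.241, 0.97, 0.001], [0.0, 0.001, -1.0]]
wrist_force: [-0.1, -0.4, 0.7]
gripper_width: 1.0
time_s: 1.35
tcp_pos: [0.4061, -0.3013, 0.2222]
ee_rot: [[-0.97, -0.241, -0.001], [-0.241, 0.97, 0.0], [0.0, 0.001, -1.0]]
wrist_force: [0.2, 0.5, -0.5]
gripper_width: 0.998
time_s: 1.77
tcp_pos: [0.4911, -0.1987, 0.2222]
ee_rot: [[-0.97, -0.242, -0.001], [-0.242, 0.97, 0.0], [0.001, 0.0, -1.0]]
wrist_force: [-0.9, -0.2, 0.8]
gripper_width: 0.999
time_s: 2.18
tcp_pos: [0.4901, -0.2002, 0.2223]
ee_rot: [[-0.908, -0.42, -0.0], [-0.42, 0.908, 0.0], [0.0, 0.0, -1.0]]
wrist_force: [0.7, -0.2, 0.3]
gripper_width: 0.999
```

```bash
python3 - <<'E'
from station import sense,capture
from h import *
s=sense();print(s["tcp_pos"],s["joints"],np.degrees(np.arctan2(s["ee_rot"][1],s["ee_rot"][0])))
a=[]
for n in("scene","top"):
    c=capture(n);np.save(f"pics/{n}1.npy",c,allow_pickle=True)
    u,v=proj(c,[.491,-.1995,.15]).astype(int);a.append(cv2.resize(c["frame"][v-40:v+40,u-40:u+40,::-1],(400,400),interpolation=cv2.INTER_CUBIC));print(u,v)
cv2.imwrite("pics/z2.png",cv2.convertScaleAbs(np.hstack(a),alpha=1.6))
E
```

```text
[ 0.49013106 -0.20023751  0.22234925] [-4.65841296e+00  1.27598249e+01 -1.29108192e+01 -6.22079886e-03
 -6.43578912e+01 -6.05100824e+01] [-155.17118518  114.82880753  164.22272176]
208 247
411 290
```

View pics/z2.png

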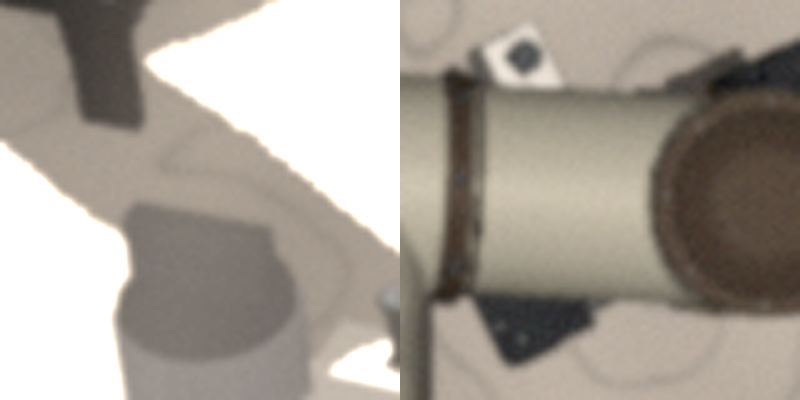

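The scene crop shows a fingertip at (110,100) above the bar (200,240). The other finger is out of the crop. The top view is blocked by the arm. The joints leave room for ±90°, so I'm going down.

```bash
python3 -m jog '[[0,0.1,1.3,0,0,0],[0,0,2.2,0,0,-0.7],[0,0,2.2,0,0,0],[0,0,1.3,0,0,0],[0,0,0,0,0,0]]';python3 - <<'E'
from station import sense,capture
from h import *
s=sense();print(s["tcp_pos"])
a=[]
c=capture("scene")
u,v=proj(c,[.491,-.1995,.15]).astype(int)
cv2.imwrite("pics/z3.png",cv2.convertScaleAbs(cv2.resize(c["frame"][v-60:v+60,u-60:u+60,::-1],(600,600),interpolation=cv2.INTER_CUBIC),alpha=1.6))
E
```

```text
time_s: 2.7
tcp_pos: [0.4877, -0.199, 0.1495]
ee_rot: [[-0.902, -0.431, -0.007], [-0.431, 0.902, 0.001], [0.005, 0.004, -1.0]]
wrist_force: [-0.6, -0.4, 0.5]
gripper_width: 0.996
[ 0.48765481 -0.1989977   0.14951498]
```

View pics/z3.png

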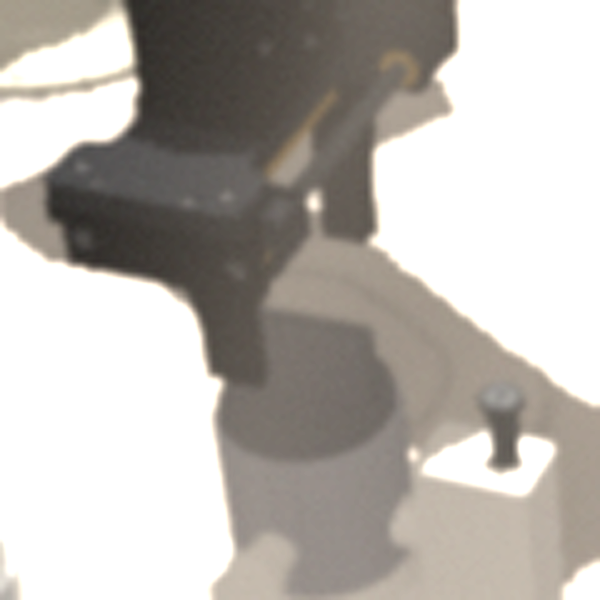

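The fingers straddle the bar, with tips at (240,380) and (350,240) and the bar between them. I'll correct the centre by 3 mm and go down to z≈0.114.

```bash
python3 -m jog '[[-0.28,-0.19,0,0,0,0],[0,0,1.0,0,0,0],[0,0,1.5,0,0,0],[0,0,0.8,0,0,0],[0,0,0,0,0,0]]'; python3 -m jog '[[0,0,0,0,0,0],[0,0,0,0,0,0],[0,0,0,0,0,0],[0,0,0,0,0,0],[0,0,0,0,0,0]]'
```

```text
time_s: 3.17
tcp_pos: [0.4923, -0.1995, 0.118]
ee_rot: [[-0.902, -0.433, -0.003], [-0.433, 0.902, 0.001], [0.002, 0.002, -1.0]]
wrist_force: [-0.1, -0.5, -0.7]
gripper_width: 0.998
time_s: 3.58
tcp_pos: [0.4937, -0.1997, 0.1201]
ee_rot: [[-0.901, -0.433, 0.001], [-0.433, 0.901, -0.0], [-0.001, -0.001, -1.0]]
wrist_force: [-0.6, -1.2, 0.1]
gripper_width: 0.997
```

```bash
python3 -m jog '[[0.23,0.1,0.3,0,0,0],[0,0,0.3,0,0,0],[0,0,0,0,0,0],[0,0,0,0,0,0],[0,0,0,0,0,0]]'; python3 -m jog '[[0,0,0,0,0,0],[0,0,0,0,0,0],[0,0,0,0,0,0],[0,0,0,0,0,0],[0,0,0,0,0,0]]' 0.9;  python3 -m jog '[[0,0,0,0,0,0],[0,0,0,0,0,0],[0,0,0,0,0,0],[0,0,0,0,0,0],[0,0,0,0,0,0]]'; python3 -c "
from station import sense
print(sense()['moment'])"
```

```text
time_s: 4.0
tcp_pos: [0.4909, -0.1998, 0.1135]
ee_rot: [[-0.901, -0.433, -0.0], [-0.433, 0.901, -0.0], [0.0, 0.0, -1.0]]
wrist_force: [0.3, 0.2, -0.3]
gripper_width: 1.002
time_s: 4.42
tcp_pos: [0.4909, -0.1998, 0.1136]
ee_rot: [[-0.901, -0.433, 0.0], [-0.433, 0.901, -0.0], [-0.0, -0.0, -1.0]]
wrist_force: [-0.6, 0.2, -0.2]
gripper_width: 0.706
time_s: 4.83
tcp_pos: [0.4909, -0.1998, 0.1136]
ee_rot: [[-0.901, -0.433, 0.0], [-0.433, 0.901, -0.0], [-0.0, -0.0, -1.0]]
wrist_force: [-0.4, 0.1, -0.3]
gripper_width: 0.327
[ 0.03407776  0.04309623 -0.04603922]
```

```bash
python3 -m jog '[[0,0,0,0,0,0],[0,0,0,0,0,0],[0,0,0,0,0,0],[0,0,0,0,0,0],[0,0,0,0,0,0]]' 0; python3 -m jog '[[0,0,0,0,0,0],[0,0,0,0,0,0],[0,0,0,0,0,0],[0,0,0,0,0,0],[0,0,0,0,0,0]]'; python3 -c "
from station import sense
print(sense()['moment'])"
```

```text
time_s: 5.25
tcp_pos: [0.4908, -0.1998, 0.1136]
ee_rot: [[-0.901, -0.433, -0.0], [-0.433, 0.901, 0.0], [0.0, 0.0, -1.0]]
wrist_force: [-0.7, 0.2, -0.5]
gripper_width: 0.153
time_s: 5.67
tcp_pos: [0.4908, -0.1998, 0.1135]
ee_rot: [[-0.901, -0.433, -0.0], [-0.433, 0.901, 0.0], [0.0, 0.0, -1.0]]
wrist_force: [0.1, -0.1, -0.5]
gripper_width: 0.155
[ 0.11676938  0.04640919 -0.00125621]
```

Gripped: the opening is 13.5 mm, which matches the bar, and there is no side force. I'll try turning counter-clockwise (−z of the tool) in small steps.

```bash
python3 -m jog '[[0,0,0,0,0,-1.5],[0,0,0,0,0,-1.5],[0,0,0,0,0,-1.5],[0,0,0,0,0,-1.5],[0,0,0,0,0,0]]'; python3 -c "
from station import sense
s=sense();print(s['moment'],s['effort'])"
python3 -m jog '[[0,0,0,0,0,-1.5],[0,0,0,0,0,-1.5],[0,0,0,0,0,-1.5],[0,0,0,0,0,0],[0,0,0,0,0,0]]'; python3 -c "
from station import sense
s=sense();print(s['moment'],s['effort'])"
```

```text
time_s: 6.08
tcp_pos: [0.4905, -0.1995, 0.1135]
ee_rot: [[-0.852, -0.524, -0.001], [-0.524, 0.852, 0.001], [0.0, 0.001, -1.0]]
wrist_force: [-1.4, 2.8, 1.0]
gripper_width: 0.157
[ 0.69929802  0.35909839 -0.2859551 ] [ -0.51404055 -32.07698107  15.44840634   4.03775588   0.32557231
   0.46048206]
time_s: 6.5
tcp_pos: [0.4906, -0.1994, 0.1136]
ee_rot: [[-0.809, -0.588, -0.0], [-0.588, 0.809, 0.001], [-0.001, 0.001, -1.0]]
wrist_force: [-1.2, 3.9, 2.3]
gripper_width: 0.166
[ 1.24238301  0.41330682 -0.84173527] [ -0.96111897 -31.78829312  15.28023362   4.70563039   0.38132217
   0.82978774]
```

The z moment rose to −0.84 N m and the fingers are being pried open (0.155→0.166), so this is the stop. I'll reverse.

```bash
python3 -m jog '[[0,0,0,0,0,2],[0,0,0,0,0,2.5],[0,0,0,0,0,3],[0,0,0,0,0,3],[0,0,0,0,0,0]]'; python3 -c "
from station import sense
s=sense();print(s['moment'],s['effort'])"
python3 -m jog '[[0,0,0,0,0,2],[0,0,0,0,0,2],[0,0,0,0,0,2],[0,0,0,0,0,2],[0,0,0,0,0,0]]'; python3 -c "
from station import sense
s=sense();print(s['moment'],s['effort'])"
```

```text
time_s: 6.92
tcp_pos: [0.4908, -0.2, 0.1136]
ee_rot: [[-0.901, -0.433, -0.0], [-0.433, 0.901, -0.001], [0.0, -0.0, -1.0]]
wrist_force: [-0.2, 0.0, -0.1]
gripper_width: 0.158
[0.2092687  0.17256189 0.05388712] [ -0.09032296 -32.77739882  15.40267289   3.55142131   0.07229667
  -0.30651441]
time_s: 7.33
tcp_pos: [0.4908, -0.2, 0.1135]
ee_rot: [[-0.952, -0.305, -0.0], [-0.305, 0.952, -0.0], [0.001, -0.0, -1.0]]
wrist_force: [-0.7, -0.2, -0.1]
gripper_width: 0.161
[0.20226484 0.25771305 0.05165095] [-1.12878898e-02 -3.26102328e+01  1.54811221e+01  3.52645777e+00
  1.59350093e-01 -2.10028142e-01]
```

It turns freely this way. Continuing to about 90°.

```bash
python3 -m jog '[[0,0,0,0,0,4],[0,0,0,0,0,4],[0,0,0,0,0,4],[0,0,0,0,0,4],[0,0,0,0,0,4]]'; python3 -c "
from station import sense
s=sense();print(s['moment'])"
python3 -m jog '[[0,0,0,0,0,4],[0,0,0,0,0,4],[0,0,0,0,0,4],[0,0,0,0,0,4],[0,0,0,0,0,4]]'; python3 -c "
from station import sense
s=sense();print(s['moment'])"
```

```text
time_s: 7.75
tcp_pos: [0.4908, -0.1999, 0.1135]
ee_rot: [[-0.999, 0.041, -0.0], [0.041, 0.999, -0.0], [0.0, -0.0, -1.0]]
wrist_force: [-0.0, 1.6, 1.3]
gripper_width: 0.158
[0.41417801 0.17015166 0.04362092]
time_s: 8.17
tcp_pos: [0.491, -0.1998, 0.1135]
ee_rot: [[-0.925, 0.381, 0.0], [0.381, 0.925, -0.0], [-0.0, -0.0, -1.0]]
wrist_force: [-1.0, 1.6, 0.8]
gripper_width: 0.159
[0.3838925  0.08207396 0.05099371]
```

```bash
python3 -m jog '[[0,0,0,0,0,4],[0,0,0,0,0,4],[0,0,0,0,0,4],[0,0,0,0,0,4],[0,0,0,0,0,4]]'
python3 -m jog '[[0,0,0,0,0,4],[0,0,0,0,0,4],[0,0,0,0,0,4],[0,0,0,0,0,4],[0,0,0,0,0,4]]'
python3 -m jog '[[0,0,0,0,0,1],[0,0,0,0,0,1],[0,0,0,0,0,0],[0,0,0,0,0,0],[0,0,0,0,0,0]]'; python3 -c "
from station import sense
s=sense();print(s['moment'],s['joints'])"; python3 - <<'E'
from station import capture
from h import *
c=capture("scene")
u,v=proj(c,[.491,-.1995,.15]).astype(int)
cv2.imwrite("pics/z4.png",cv2.convertScaleAbs(cv2.resize(c["frame"][v-60:v+60,u-60:u+60,::-1],(600,600),interpolation=cv2.INTER_CUBIC),alpha=1.8))
E
```

```text
time_s: 8.58
tcp_pos: [0.4911, -0.1999, 0.1135]
ee_rot: [[-0.739, 0.674, 0.001], [0.674, 0.739, -0.0], [-0.001, 0.0, -1.0]]
wrist_force: [-0.5, 1.4, 0.4]
gripper_width: 0.156
time_s: 9.0
tcp_pos: [0.4913, -0.1999, 0.1135]
ee_rot: [[-0.464, 0.886, 0.001], [0.886, 0.464, -0.0], [-0.001, 0.001, -1.0]]
wrist_force: [-0.1, 1.0, 0.3]
gripper_width: 0.153
time_s: 9.42
tcp_pos: [0.4911, -0.2, 0.1136]
ee_rot: [[-0.434, 0.901, 0.0], [0.901, 0.434, -0.0], [-0.0, 0.0, -1.0]]
wrist_force: [-0.1, -0.4, -0.6]
gripper_width: 0.16
[-0.0817074  -0.22986672  0.03458206] [-4.60581459e+00  1.91168115e+01 -2.14605850e+01  1.76893257e-02
 -4.93961332e+01 -1.49674621e+02]
```

View pics/z4.png

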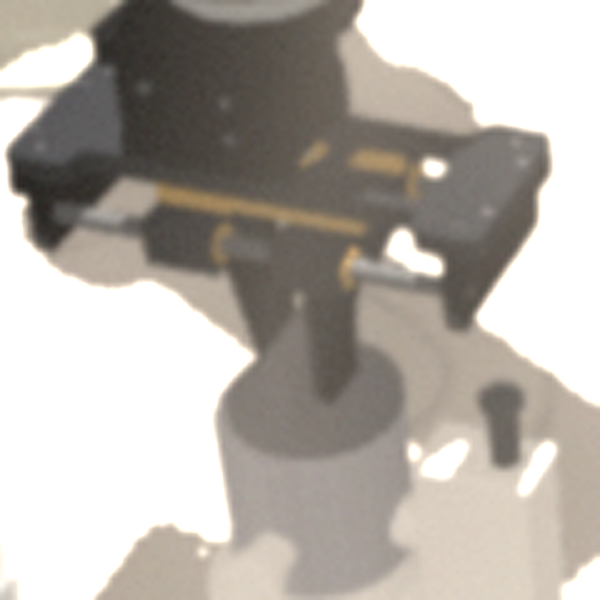

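The bar has turned a quarter turn with the fingers (330,370), and the forces are near zero. Lifting gently.

```bash
python3 -m jog '[[0,0,-0.2,0,0,0],[0,0,-0.2,0,0,0],[0,0,-0.2,0,0,0],[0,0,-0.2,0,0,0],[0,0,0,0,0,0]]'; python3 -c "
from station import sense
s=sense();print(s['moment'])"
```

```text
time_s: 9.88
tcp_pos: [0.491, -0.1999, 0.122]
ee_rot: [[-0.433, 0.901, 0.001], [0.901, 0.433, -0.0], [-0.0, 0.0, -1.0]]
wrist_force: [0.5, -0.2, -1.4]
gripper_width: 0.159
[-0.1500058  -0.06448652  0.01231821]
```

```bash
python3 -m jog '[[0,0,-0.5,0,0,0],[0,0,-0.5,0,0,0],[0,0,-0.5,0,0,0],[0,0,-0.5,0,0,0],[0,0,-0.5,0,0,0]]';python3 -m jog '[[0,0,-0.8,0,0,0],[0,0,-0.8,0,0,0],[0,0,-0.8,0,0,0],[0,0,-0.8,0,0,0],[0,0,-0.5,0,0,0]]';python3 -m jog '[[0,0,0,0,0,0],[0,0,0,0,0,0],[0,0,0,0,0,0],[0,0,0,0,0,0],[0,0,0,0,0,0]]'; python3 - <<'E'
from station import capture,sense
from h import *
s=sense();print(s["moment"],np.abs(s["joint_velocities"]).max())
a=[]
for n in("scene","top"):
    c=capture(n);np.save(f"pics/{n}5.npy",c,allow_pickle=True)
    u,v=proj(c,[.491,-.1995,.15]).astype(int)
    a.append(cv2.resize(c["frame"][v-60:v+60,u-60:u+60,::-1],(400,400),interpolation=cv2.INTER_CUBIC))
cv2.imwrite("pics/z5.png",cv2.convertScaleAbs(np.hstack(a),alpha=1.8))
cv2.imwrite("pics/scene5.png",c["frame"][:,:,::-1] if 0 else load("scene5")["frame"][:,:,::-1])
c=load("scene5");print("uv cap at z .16",u,v,proj(c,[.491,-.2,.16]),proj(c,[.491,-.2,.1]))
E
```

```text
time_s: 10.3
tcp_pos: [0.491, -0.1998, 0.1473]
ee_rot: [[-0.433, 0.901, 0.001], [0.901, 0.433, -0.0], [-0.0, 0.001, -1.0]]
wrist_force: [-1.0, -0.4, -1.9]
gripper_width: 0.157
time_s: 10.72
tcp_pos: [0.4914, -0.1999, 0.1851]
ee_rot: [[-0.433, 0.901, 0.002], [0.901, 0.433, -0.0], [-0.001, 0.002, -1.0]]
wrist_force: [0.1, 0.4, -1.6]
gripper_width: 0.161
time_s: 11.13
tcp_pos: [0.4906, -0.1998, 0.183]
ee_rot: [[-0.433, 0.901, -0.001], [0.901, 0.433, 0.0], [0.001, -0.001, -1.0]]
wrist_force: [-0.1, 0.4, -1.9]
gripper_width: 0.158
[-0.08868401  0.01238606  0.00085575] 0.19023913297149997
uv cap at z .16 411 290 [207.56417112 243.43361185] [210.75138065 267.68350531]
```

View pics/z5.png

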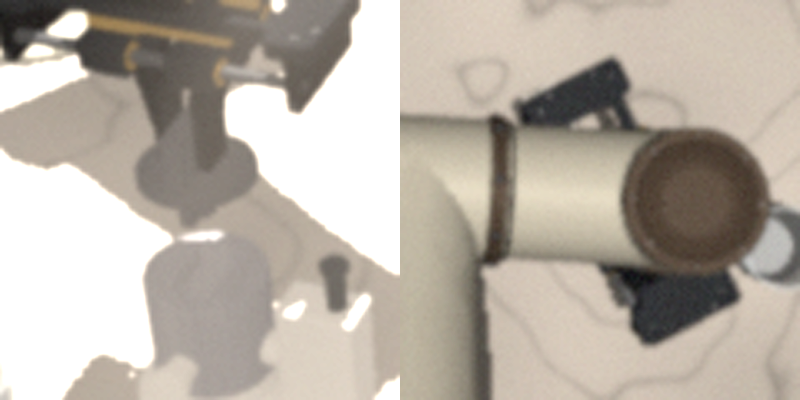

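View pics/scene5.png

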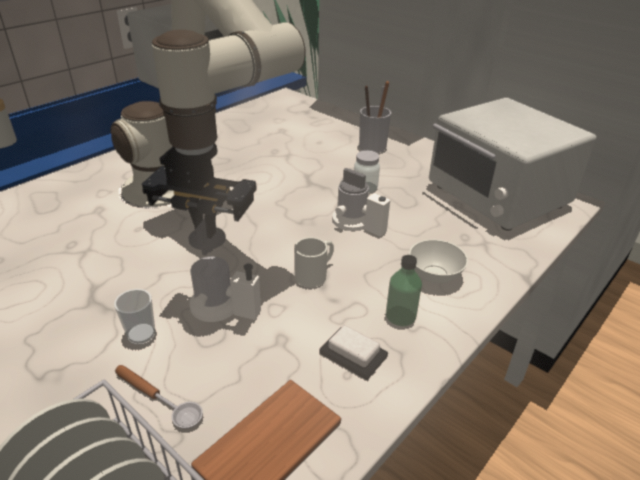

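The scene crop shows the cap level, held above the open mouth (flange centre (197,172), key tip (195,215), rim (200,238)). Last check: compare with the first picture for shifted bystanders, and check that the arm is still.

```bash
python3 -m jog '[[0,0,0,0,0,0],[0,0,0,0,0,0],[0,0,0,0,0,0],[0,0,0,0,0,0],[0,0,0,0,0,0]]'; python3 - <<'E'
from h import *
from station import sense
a,b=load("scene0")["frame"],load("scene5")["frame"]
for n,(x,y,w,h) in dict(mug=(290,235,50,55),soap=(383,250,40,80),dish=(317,320,75,55),bowl=(405,238,65,60),jar=(352,148,32,25),spoon=(110,360,95,75),tumbler=(113,288,45,60),filter2=(328,165,65,75)).items():
    p,q=[cv2.cvtColor(i[y:y+h,x:x+w],cv2.COLOR_RGB2GRAY).astype(np.float32) for i in(a,b)]
    print(n,np.round(cv2.phaseCorrelate(cv2.Laplacian(p,5),cv2.Laplacian(q,5)),2),round(float(np.abs(p-q).mean()),1))
f=b; z=cv2.resize(f[225:255,185:235][:,:,::-1],None,fx=12,fy=12,interpolation=cv2.INTER_CUBIC)
print(np.abs(sense()["joint_velocities"]).max())
E
```

```text
time_s: 11.65
tcp_pos: [0.4908, -0.1998, 0.1835]
ee_rot: [[-0.433, 0.901, -0.0], [0.901, 0.433, -0.0], [0.0, -0.0, -1.0]]
wrist_force: [-0.7, -1.1, -1.7]
gripper_width: 0.153Traceback (most recent call last):
  File "<stdin>", line 6, in <module>
    return _wrapfunc(a, 'round', decimals=decimals, out=out)
    return _wrapit(obj, method, *args, **kwds)
    conv = _array_converter(obj)
ValueError: setting an array element with a sequence. The requested array has an inhomogeneous shape after 1 dimensions. The detected shape was (2,) + inhomogeneous part.
```

```bash
python3 - <<'E'
from h import *
from station import sense,finish_job
a,b=load("scene0")["frame"],load("scene5")["frame"]
for n,(x,y,w,h) in dict(mug=(290,235,50,55),soap=(383,250,40,80),dish=(317,320,75,55),bowl=(405,238,65,60),jar=(352,148,32,25),spoon=(110,360,95,75),tumbler=(113,288,45,60),filter2=(328,165,65,75)).items():
    p,q=[cv2.cvtColor(i[y:y+h,x:x+w],cv2.COLOR_RGB2GRAY).astype(np.float32) for i in(a,b)]
    s,r=cv2.phaseCorrelate(p,q);print(n,np.round(s,2),round(r,2),round(float(np.abs(p-q).mean()),1))
print(np.abs(sense()["joint_velocities"]).max())
E
```

```text
mug [0.04 0.  ] 0.82 11.4
soap [-0.   -0.02] 1.01 9.9
dish [0.49 0.01] 1.0 12.3
bowl [-0.01 -0.01] 1.01 11.3
jar [-0.01  0.51] 1.0 11.7
spoon [0.02 0.49] 0.99 13.0
tumbler [ 0.49 -0.02] 1.0 11.5
filter2 [0.03 0.56] 0.97 11.3
0.06905996962246402
```

The 0.5 px shifts appear only along crop sides with an odd length (a phase-correlation artefact), so nothing has moved. Handing in.

```bash
python3 -c "
from station import finish_job
print(finish_job())"
```

```text
the job is handed in; nothing more can be done
None
```

The cap is off the spent filter (the one on the robot's right, with the raised indicator pin), and the job was handed in at about 11.7 s with the gripper still holding it.

- **Turning:** Counter-clockwise it met a stop within about 10° (moment −0.84 N m), so I reversed. It turned freely clockwise to 90° from the start, then lifted straight out.
- **Final pose:** The cap is upright and still, about 70 mm above its seat and on the canister axis. By the lift height, the stem clears the mouth by about 44 mm, and the camera also shows a clear gap. The gripper opening of about 13.5 mm matches the bar, and the load is about 1.8 N.
- **Forces:** Every wrist force I read was under 5 N.
- **Surroundings:** Comparing the first and last scene pictures showed no real shift of the bystanders or the other filter. Some crops read 0.5 px, only along odd-length sides, which I took as an artefact of the method. The first run of this check crashed on a print error, and I re-ran it.
- **Limits:** The top camera's view of the cap was blocked by the arm, so the final check of the cap rests on the scene camera and the arm's own readings.

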